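# Snap the weighing plate back onto the kitchen scale

## Task

The washed weighing plate of the small digital scale lies on the table: put it back on the scale, its three holes over the three snap studs, and press it down stud by stud until every one has clicked through and the plate sits fully home and level, then let go. The load cell underneath takes 22 N at most, so never load it more than that, and leave the other things on the table where they are.

Things in the scene. Friction and masses are not known exactly. Their poses are not given: they have to be found in the camera images.
- plate: loose brushed-steel weighing plate, 13 mm thick, 0.15 to 0.31 kg, lying flat and right side up on the table. Origin: centre of its underside, z up. Along its y: a wide end (98 mm in x) from +25 to +75 mm with two holes, a waist 62 mm wide in x from -25 to +25 mm, a narrow end (78 mm) from -75 to -25 mm with one hole. Grip it at the waist, across x
- scale: compact white digital scale without its plate, fixed where it stands. Origin on the table under the plate's place, z up. Housing x from -105 to +60, y from -85 to +85 mm, 24 mm high; dark display and two keys at -x. Three black snap studs, as the plate's holes. Plate home: x and y as the scale's, underside 36 mm above the table, top 49 mm, the stud heads 1.4 mm below its top
- hole_1 (a point): the plate's hole at its x = -34, y = +58 mm: centre, on the underside. Each hole is 13 mm wide through a 3 mm web at the bottom; above, a recess 21 mm wide and 10 mm deep takes the stud's head, so closed fingertips can press right over a hole
- hole_2 (a point): the same at the plate's x = +34, y = +58 mm. A hole's height tells its state: 36 mm above the table when home (up to 37 mm while another stud is not), 40 mm and more where the plate still hangs on the head
- hole_3 (a point): the same at the plate's x = 0, y = -58 mm, alone at the narrow end
- stud_1 (a point): front left snap stud (display in front), for hole_1, at the scale's x = -34, y = +58 mm; the point is the centre of its flat shoulder, 19 mm wide, 36 mm above the table, on which the plate rests when home. Above the shoulder a neck 10.6 mm wide, then a split arrowhead, widest (17 mm) at 40.8 mm, 8.4 mm across at its tip at 47.6 mm
- stud_2 (a point): back left stud, the same, for hole_2, at the scale's x = +34, y = +58 mm. A plate laid on loosely hangs on the tapered heads, underside 40 to 45 mm above the table. Pushed on, a hole squeezes the two sprung halves of the head (they face +x and -x) until they spring out over the web and the plate drops home there, on its shoulder, a hard stop
- stud_3 (a point): right stud, the same, for hole_3, at the scale's x = 0, y = -58 mm. One stud takes about 10 to 15 N to snap, it differs each time; two or three at once overload the scale: press stud by stud, right over the stud, slowly, and feel for firm ground
- carrier (a joint): sinking of the carrier that bears the studs, on its load cell: 0 when empty, 1 mm for every 10 N of load (the plate's own weight counts); springs back. The cell is overloaded at 22 N
- pepper_shaker: bystander: pepper shaker, 44 mm across, 90 mm tall, at the left; origin at the centre of its foot
- aroma_bottle: bystander: brown dropper bottle, 33 mm across, 102 mm tall, at the back; origin at the centre of its foot
- garlic: bystander: head of garlic, about 58 mm, at the back; origin at its underside
- peeler: bystander: yellow peeler, 170 mm long, lying at the right edge; origin at the centre of its underside
- lemon: bystander: lemon, 66x51x51 mm, nearest the robot; origin at its underside

How it is judged:
By the outcome, as a careful person would: the job done as asked, in the order asked, and still so for the second after the job is handed in, with the robot touching nothing.
It also fails if it takes over 58 s, if anything falls off the work surface, if the arm or the gripper's body presses on something with over 40 N, if the wrist force passes 120 N, or if a joint passes its speed limit or range.

## Robot

A 7-joint arm with a two-finger parallel gripper is mounted at the origin on the work surface; the furniture and walls round the work are solid. World frame = base frame: x ahead of the robot, y to its left, z up, the work surface at z = 0. Lengths are in m, angles in rad, forces in N, time in s.
With the tool pointing down it reaches from about 0.425 to 0.95 m from the base axis. Payload 4.7 kg.
Tool frame: the origin (TCP) lies at the very end of the fingers, on their centre line; the grasp point (between the pads) lies 19 mm behind it; z points along the fingers, y is the line along which they close (so a half turn about z gives the same grasp; the last joint's range is limited). The gripper opens to 85 mm and grips with 20 to 120 N. Pads are 22 mm wide; open, the fingers measure 114 mm over their backs; the gripper's body (76 mm by 85 mm) begins 54 mm behind the grasp point. The pads swing forward as they close: fully open they stand 13 mm farther back than shut.
Start: joints at [-1.337, 0.469, -0.049, 1.532, 0.024, 1.141, -0.082], TCP at [0.175, 0.652, 0.231] pointing down, gripper open.
Joint ranges: [-2.59, 2.59], [-0.33, 1.99], [-1.39, 1.29], [0.1, 2.45], [-1.04, 4.18], [0.21, 1.99], [-2.66, 2.66]. Speed limits (rad/s): [2.57, 2.57, 3.14, 3.14, 3.14, 3.14, 3.14].

## Interface

Orientations are given as a 3x3 rotation matrix whose columns are the frame's x, y, z axes.
In Python, from workcell import r gives the robot as it stands. The module is installed in compiled form; this text tells all that it offers.
- The arm moves only by the tool arm_command, never from a script. Its argument "targets" is a list of rows, each a list of 3 entries, a list of its own where there are three numbers: the shift along the tool's x, y, z in units of 25 mm (1.0 is 25 mm), then the turn, a rotation vector about the tool's x, y, z in units of 6 degrees (1.0 is 6 degrees), then the opening, from 0 (shut) to 1 (fully open). In form: [[[x, y, z], [wx, wy, wz], gripper], ...]. A call has exactly 8 rows; each row shifts and turns the commanded pose from where the row before left it, along the tool's axes as they then stand; what a row does not reach is not made up. A row lasts 1/12 s, in which the tool goes at most 41.7 mm and 7.16 degrees, less where a joint would pass 70% of its speed; a pose out of reach is approached as far as the arm can. A call is refused whole if a number of a shift passes 1 or a number of a turn 1, either way. A call with a gripper value outside its range is refused whole. The fingers move at their own pace and stop on an object; "squeeze" is the grip in N (left out, the last holds). Time passes only in rows, so rows that do not move let the fingers close, or fill a call up. It gives the time, the measured TCP pose, the force, the opening and the grip force at its end, in the units of the state.
- r.read_state(): the state, without advancing time (a new reading comes with each control period).
- r.get_image(name): name is "side" or "top" or "wrist"; returns a dict with "image" (480x640x3 uint8, blue, green, red), "range_z" (480x640 float32, m along the optical axis (not along the pixel's ray), 0 where there is no reading), "fx", "fy", "cx", "cy" (pixels), "origin" and "orientation" of the camera in the world; the wrist camera has in their place "hand_eye" (4x4, takes a point from camera to tool coordinates, whose origin is the TCP and whose axes are the flange's). Camera axes: x right, y down, z forward; pixel columns grow to the right and rows downward; lengths in m; the calibration is good to about 2 mm. A picture is of the moment at which its call begins: read the wrist's pose just before it.
- r.job_done(): hands the job in; it is judged then, once.
The state is a dict: "t": time; "joint_pos": joint angles; "dq": joint speeds; "effort": joint torques, N m; "tcp_pos": TCP position; "eef_rot": TCP orientation; "contact_force": force on the tool from outside, world axes, zero at the start; "moment": the same for the moment, N m; "gripper_width": opening from 0.0 (shut) to 1.0 (fully open); "finger_force": force on a finger pad.
Only numpy, scipy, OpenCV 4.12 (cv2) and the standard library are available. Lean on these libraries where they do the work, as an engineer would, in place of code of your own. Each camera call takes 0.05 s, during which the arm holds its last target. There are 200 camera calls.

## Working session

There is one attempt and no reset: what is moved stays moved. The work goes in short steps, Python scripts to look and compute and a tool call to move; the robot and the scene stay as the last step left them, time stands still between calls to the robot, and variables do not carry over. Pictures are saved under pics/ and viewed, at most 10 in all, crops included, and the job is handed in when it is done.

Besides the shell and the picture viewer there is one more tool, called after "Request:" by a JSON object that holds its "name" and its "arguments". arm_command: Moves the arm, as the interface text tells. Its arguments: {"type":"object","properties":{"targets":{"type":"array","items":{"type":"array"}},"squeeze":{"type":"number"}},"required":["targets"]}

```bash
mkdir -p pics; python3 - <<'E'
from workcell import r
import cv2,numpy as np
s=r.read_state();print({k:np.round(v,3).tolist() for k,v in s.items()})
for n in("top","side"):
    d=r.get_image(n);cv2.imwrite(f"pics/{n}0.png",d["image"]);np.savez(f"{n}0.npz",**d)
    print(n,d["fx"],d["fy"],d["cx"],d["cy"],np.round(d["origin"],3),np.round(d["orientation"],3).tolist())
E
```

```text
{'t': 0.0, 'joint_pos': [-1.337, 0.469, -0.049, 1.534, 0.024, 1.141, -0.082], 'dq': [-0.001, -0.0, 0.0, 0.001, 0.0, -0.001, -0.0], 'effort': [-0.001, -51.029, -0.047, -23.772, 0.011, 0.008, -0.0], 'tcp_pos': [0.175, 0.651, 0.23], 'eef_rot': [[-0.966, 0.26, -0.0], [0.26, 0.966, -0.002], [-0.0, -0.002, -1.0]], 'contact_force': [-0.392, -0.374, -0.448], 'moment': [0.026, -0.029, 0.042], 'finger_force': 0.0, 'gripper_width': 1.002}
top 574.7096314155607 574.7096314155607 324.2580605665089 241.40296335549664 [ 0.321 -0.132  1.396] [[-0.024, -0.989, 0.145], [-1.0, 0.025, 0.003], [-0.007, -0.145, -0.989]]
side 491.77656718216065 491.77656718216065 316.642603239218 243.83268798274435 [0.38  0.739 0.57 ] [[-0.988, -0.087, 0.129], [-0.155, 0.508, -0.847], [0.008, -0.857, -0.515]]
```

View pics/top0.png

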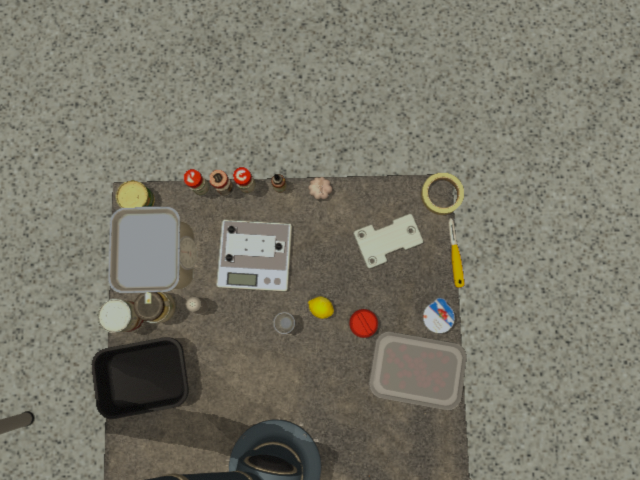

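View pics/side0.png

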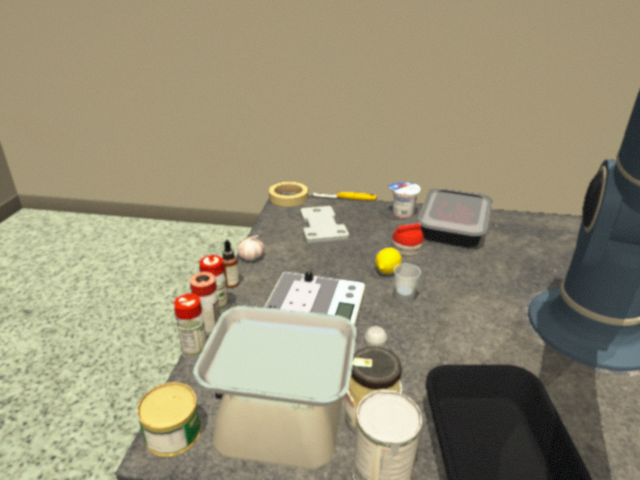

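The top view shows the scale around (255,255), with its studs at about (231,230), (229,258) and (279,247). The plate is around (388,241), with its wide end on the left. The side view shows the tall bin and jars between the arm's start and the scale. Next I'll measure the positions.

```bash
cat >h.py <<'E'
import numpy as np,cv2
def ray(d,uv,z,o=None,R=None):
    "pixels -> world points on the plane at height z"
    o=d["origin"] if o is None else o; R=d["orientation"] if R is None else R
    uv=np.atleast_2d(uv).astype(float)
    k=np.c_[(uv[:,0]-d["cx"])/d["fx"],(uv[:,1]-d["cy"])/d["fy"],np.ones(len(uv))]@np.asarray(R).T
    return o+k*((z-o[2])/k[:,2])[:,None]
def fit(local,world):
    "2D rigid fit: origin xy, yaw, rms"
    l=np.array(local,float);w=np.array(world)[:,:2];lc=l.mean(0);wc=w.mean(0)
    a=l-lc;b=w-wc;y=np.arctan2((a[:,0]*b[:,1]-a[:,1]*b[:,0]).sum(),(a*b).sum())
    R=np.array([[np.cos(y),-np.sin(y)],[np.sin(y),np.cos(y)]])
    return wc-R@lc,y,np.sqrt(((b-a@R.T)**2).sum(1).mean())
L=np.array([[-34,58],[34,58],[0,-58]])/1000
E
python3 - <<'E'
from h import *
d=dict(np.load("top0.npz"));im=d["image"]
c=im[205:300,205:435];cv2.imwrite("pics/crop.png",cv2.resize(c,None,fx=3.4,fy=3.4,interpolation=cv2.INTER_CUBIC))
print("scale",fit(L,ray(d,[[229,258],[231,230],[279,247]],.044)))
print("plate",fit(L,ray(d,[[372,260],[361,234],[411,230]],.013)))
rz=d["range_z"];v,u=np.mgrid[:480,:640]
P=d["origin"]+np.stack([(u-d["cx"])/d["fx"]*rz,(v-d["cy"])/d["fy"]*rz,rz],-1)@d["orientation"].T
for n,p in dict(lemon=(321,307),garlic=(320,187),bottle=(278,181),redjar=(243,175),cup=(285,323),pepper=(193,304),bin=(178,212),bin2=(145,212),red=(363,323),box=(418,340),plate=(385,245),peel=(457,265),base=(275,465)).items():print(n,np.round(P[p[1],p[0]],3))
E
```

```text
scale (array([0.51421849, 0.0384005 ]), np.float64(-0.08416679419600051), np.float64(0.0006693499663281787))
plate (array([ 0.52770446, -0.28476628]), np.float64(0.3456765125902203), np.float64(0.0007181713354550279))
lemon [ 0.365 -0.117  0.054]
garlic [ 0.651 -0.121  0.052]
bottle [ 0.662 -0.022  0.076]
redjar [0.67  0.056 0.109]
cup [ 0.321 -0.132  1.396]
pepper [0.377 0.172 0.092]
bin [ 0.609  0.233 -0.   ]
bin2 [0.587 0.278 0.115]
red [ 0.325 -0.213  0.057]
box [ 0.284 -0.339  0.047]
plate [ 0.512 -0.275  0.014]
peel [ 0.458 -0.446  0.019]
base [ 0.065 -0.026  0.268]
```

View pics/crop.png

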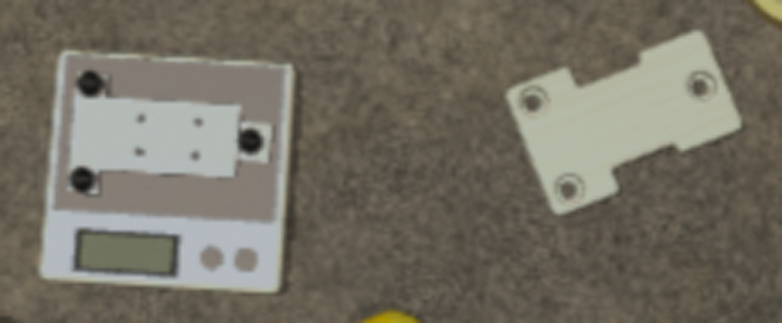

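Request:
{"name": "arm_command", "arguments": {"targets": [[[-1,-0.6,0],[0,0,0],1],[[-1,-0.6,0],[0,0,0],1],[[-1,-0.6,0],[0,0,0],1],[[-1,-0.6,0],[0,0,0],1],[[-1,-0.6,0],[0,0,0],1],[[-1,-0.6,0],[0,0,0],1],[[-1,-0.6,0],[0,0,0],1],[[-1,-0.6,0],[0,0,0],1]]}}

```text
t: 0.77
tcp_pos: [0.338, 0.4826, 0.2309]
eef_rot: [[-0.966, 0.26, -0.0], [0.26, 0.966, -0.001], [0.0, -0.001, -1.0]]
contact_force: [1.0, -0.1, -0.5]
gripper_width: 0.996
finger_force: 0.0
```

```bash
cat >plan.py <<'E'
"plan.py x y z yaw_y(deg) rows: constant row (tool units) taking the TCP to x,y,z with tool y at the yaw, in n rows"
import sys,numpy as np
from scipy.spatial.transform import Rotation as Ro
from workcell import r
x,y,z,a,n=map(float,sys.argv[1:6]);n=int(n)
s=r.read_state();R=np.array(s["eef_rot"]);p=np.array(s["tcp_pos"])
a=np.radians(a);Y=np.array([np.cos(a),np.sin(a),0]);Z=np.array([0,0,-1.]);T=np.c_[np.cross(Y,Z),Y,Z]
w=Ro.from_matrix(R.T@T).as_rotvec()/n
M=sum(R@Ro.from_rotvec(w*i).as_matrix() for i in range(n))
sh=np.linalg.solve(M,np.array([x,y,z])-p)
print("t",round(s["t"],2),"p",p.round(4),"yaw",round(np.degrees(np.arctan2(R[1,1],R[0,1])),2),"F",np.round(s["contact_force"],2),"g",s["gripper_width"])
print("row",(sh/.025).round(3),(np.degrees(w)/6).round(3))
E
python3 plan.py 0.5 0.25 0.23 30 8
```

```text
t 0.77 p [0.338  0.4826 0.2309] yaw 74.95 F [ 0.96 -0.06 -0.5 ] g 0.996329848794769
row [-1.362 -0.507  0.005] [-0.001  0.     0.936]
```

Request:
{"name": "arm_command", "arguments": {"targets": [[[-1,-0.7,0],[0,0,0.9],1],[[-1,-0.7,0],[0,0,0.9],1],[[-1,-0.7,0],[0,0,0.9],1],[[-1,-0.7,0],[0,0,0.9],1],[[-1,-0.7,0],[0,0,0.9],1],[[-1,-0.7,0],[0,0,0.9],1],[[-1,-0.7,0],[0,0,0.9],1],[[-1,-0.7,0],[0,0,0.9],1]]}}

```text
t: 1.43
tcp_pos: [0.4233, 0.2597, 0.231]
eef_rot: [[-0.522, 0.853, -0.0], [0.853, 0.522, -0.0], [-0.0, -0.0, -1.0]]
contact_force: [-0.1, -1.6, 1.0]
gripper_width: 1.002
finger_force: 0.0
```

```bash
python3 plan.py 0.514 -0.285 0.23 19.8 18
```

```text
t 1.43 p [0.4233 0.2597 0.231 ] yaw 31.44 F [-0.09 -1.65  1.01] g 1.0019504393171863
row [-1.179 -0.349  0.002] [-0.     0.     0.108]
```

Request:
{"name": "arm_command", "arguments": {"targets": [[[-1,-0.1,0],[0,0,0.1],1],[[-1,-0.1,0],[0,0,0.1],1],[[-1,-0.1,0],[0,0,0.1],1],[[-1,-0.1,0],[0,0,0.1],1],[[-1,-0.1,0],[0,0,0.1],1],[[-1,-0.1,0],[0,0,0.1],1],[[-1,-0.1,0],[0,0,0.1],1],[[-1,-0.1,0],[0,0,0.1],1]]}}

```text
t: 2.1
tcp_pos: [0.5045, 0.0766, 0.231]
eef_rot: [[-0.453, 0.892, -0.001], [0.892, 0.453, 0.0], [0.0, -0.0, -1.0]]
contact_force: [0.2, -0.2, -0.0]
gripper_width: 1.001
finger_force: 0.0
```

```bash
cat >wr.py <<'E'
import sys,cv2,numpy as np
from workcell import r
s=r.read_state();d=r.get_image("wrist");n=sys.argv[1]
T=np.eye(4);T[:3,:3]=s["eef_rot"];T[:3,3]=s["tcp_pos"];C=T@d["hand_eye"]
d["origin"]=C[:3,3];d["orientation"]=C[:3,:3]
cv2.imwrite(f"pics/{n}.png",d["image"]);np.savez(n+".npz",**d)
print(s["dq"].round(3) if hasattr(s["dq"],"round") else s["dq"],d["fx"],np.round(C,3).tolist())
E
python3 wr.py w1;python3 plan.py 0.514 -0.285 0.23 19.8 14
```

```text
[ 0.436  0.12   0.211 -0.122 -0.095  0.028  0.553] 374.82921581877264 [[0.892, 0.437, 0.118, 0.474], [0.453, -0.861, -0.231, 0.134], [0.0, 0.259, -0.966, 0.373], [0.0, 0.0, 0.0, 1.0]]
t 2.15 p [0.5063 0.0707 0.2313] yaw 26.47 F [ 1.12 -3.73  0.19] g 1.0016747830505661
row [-0.942 -0.383  0.006] [0.    0.003 0.079]
```

View pics/w1.png

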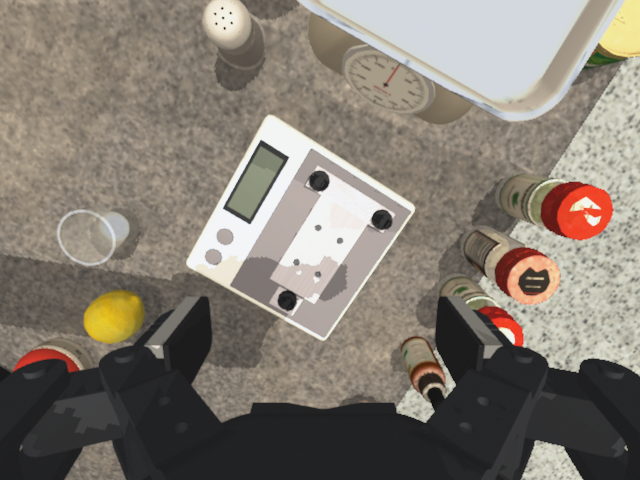

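Request:
{"name": "arm_command", "arguments": {"targets": [[[-1,-0.4,0],[0,0,0.1],1],[[-1,-0.4,0],[0,0,0.1],1],[[-1,-0.4,0],[0,0,0.1],1],[[-1,-0.4,0],[0,0,0.1],1],[[-1,-0.4,0],[0,0,0.1],1],[[-1,-0.4,0],[0,0,0.1],1],[[-1,-0.4,0],[0,0,0.1],1],[[-1,-0.4,0],[0,0,0.1],1]]}}

```text
t: 2.82
tcp_pos: [0.5155, -0.1382, 0.231]
eef_rot: [[-0.377, 0.926, -0.001], [0.926, 0.377, 0.0], [0.001, -0.0, -1.0]]
contact_force: [0.6, -0.4, 0.0]
gripper_width: 1.003
finger_force: 0.0
```

```bash
python3 plan.py 0.538 -0.313 0.19 19.8 7
```

```text
t 2.82 p [ 0.5155 -0.1382  0.231 ] yaw 22.13 F [ 0.59 -0.43  0.03] g 1.0025638816725486
row [-0.978 -0.24   0.234] [-0.001 -0.001  0.055]
```

Request:
{"name": "arm_command", "arguments": {"targets": [[[-1,-0.25,0.2],[0,0,0.1],1],[[-1,-0.25,0.2],[0,0,0.1],1],[[-1,-0.25,0.2],[0,0,0.1],1],[[-1,-0.25,0.2],[0,0,0],1],[[-1,-0.25,0.2],[0,0,0],1],[[-0.9,-0.25,0.2],[0,0,0],1],[[0,0,0],[0,0,0],1],[[0,0,0],[0,0,0],1]]}}

```text
t: 3.48
tcp_pos: [0.5327, -0.2895, 0.2004]
eef_rot: [[-0.345, 0.939, -0.002], [0.939, 0.345, 0.0], [0.001, -0.002, -1.0]]
contact_force: [0.1, 0.6, 0.1]
gripper_width: 1.0
finger_force: 0.0
```

```bash
python3 wr.py w2;python3 plan.py 0.5277 -0.2848 0.1 19.8 5
```

```text
[-0.033 -0.021 -0.03   0.009 -0.009  0.006 -0.001] 374.82921581877264 [[0.939, 0.333, 0.088, 0.509], [0.345, -0.907, -0.243, -0.229], [-0.001, 0.259, -0.966, 0.343], [0.0, 0.0, 0.0, 1.0]]
t 3.53 p [ 0.5333 -0.2881  0.2007] yaw 20.31 F [0.03 1.11 0.08] g 1.000259138263506
row [ 0.039 -0.033  0.805] [-0.001 -0.002  0.017]
```

View pics/w2.png

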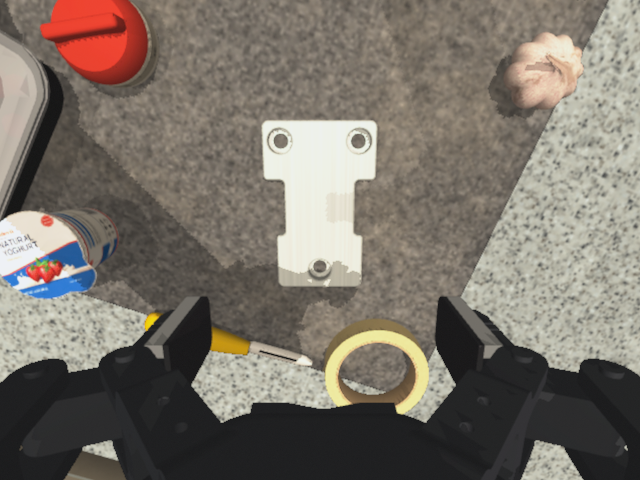

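```bash
python3 - <<'E'
from h import *
d=dict(np.load("w2.npz"));im=d["image"];hsv=cv2.cvtColor(im,cv2.COLOR_BGR2HSV)
m=((hsv[...,2]>150)&(hsv[...,1]<60)).astype(np.uint8)
m[:, :225]=0;m[:,400:]=0;m[300:]=0;m[:100]=0
m=cv2.morphologyEx(m,cv2.MORPH_OPEN,np.ones((5,5)))
cs,_=cv2.findContours(m,cv2.RETR_EXTERNAL,cv2.CHAIN_APPROX_NONE);c=max(cs,key=cv2.contourArea)
print(cv2.boundingRect(c),cv2.contourArea(c))
W=ray(d,c[:,0,:],.013)[:,:2]
M=cv2.moments((W*1e4).astype(np.float32).reshape(-1,1,2));cen=np.array([M["m10"],M["m01"]])/M["m00"]/1e4
print("area cm2",M["m00"]/1e4, "centroid",cen)
g=cv2.cvtColor(im,cv2.COLOR_BGR2GRAY);H=[]
for u,v in((280,141),(358,141),(319,268)):
    p=g[v-7:v+8,u-7:u+8];k=p<90;yy,xx=np.nonzero(k);H.append((u-7+xx.mean(),v-7+yy.mean()));print(H[-1],k.sum())
o,y,e=fit(L,ray(d,H,.003));print("holes",o,np.degrees(y),e)
print("contour origin",cen-.0042*np.array([-np.sin(y),np.cos(y)]))
rz=d["range_z"];print("plate range z", [np.round(ray(d,[p],0)[0]*0+(d["origin"]+np.array([(p[0]-d["cx"])/d["fx"],(p[1]-d["cy"])/d["fy"],1])*rz[p[1],p[0]]@d["orientation"].T),4).tolist() for p in((319,200),(319,150))])
E
```

```text
(261, 120, 116, 166) 14688.5
area cm2 115.75828583230376 centroid [ 0.52445904 -0.28095207]
(np.float64(nan), np.float64(nan)) 0
(np.float64(nan), np.float64(nan)) 0
(np.float64(318.6), np.float64(270.4)) 10
holes [nan nan] nan nan
contour origin [nan nan]
plate range z [[0.5236, -0.2791, 0.0117], [0.5088, -0.2384, 0.0127]]<stdin>:13: RuntimeWarning: Mean of empty slice.
  ret = ret.dtype.type(ret / rcount)
```

The wrist view shows the plate's holes at (280,141), (358,141) and (319,268). That puts the plate at about (0.526, -0.285) with a yaw of 20.2°. Descending now.

Request:
{"name": "arm_command", "arguments": {"targets": [[[0.1,-0.1,0.9],[0,0,0],1],[[0.1,-0.1,1],[0,0,0],1],[[0,0,1],[0,0,0],1],[[0,0,1],[0,0,0],1],[[0,0,1],[0,0,0],1],[[0,0,1],[0,0,0],1],[[0,0,1],[0,0,0],1],[[0,0,0.4],[0,0,0],1]]}}

```text
t: 4.2
tcp_pos: [0.526, -0.2822, 0.0158]
eef_rot: [[-0.35, 0.937, -0.004], [0.937, 0.35, 0.003], [0.005, -0.003, -1.0]]
contact_force: [-0.3, 0.9, 0.3]
gripper_width: 1.0
finger_force: 0.0
```

```bash
python3 plan.py 0.526 -0.285 -0.002 20.2 1
```

```text
t 4.2 p [ 0.526  -0.2822  0.0158] yaw 20.5 F [-0.31  0.93  0.26] g 1.0001390981249088
row [-0.11  -0.039  0.713] [-0.027 -0.045  0.05 ]
```

Request:
{"name": "arm_command", "arguments": {"targets": [[[-0.1,0,0.2],[0,0,0],1],[[0,0,0.2],[0,0,0],1],[[0,0,0.1],[0,0,0],1],[[0,0,0],[0,0,0],0.65],[[0,0,0],[0,0,0],0.5],[[0,0,0],[0,0,0],0.5],[[0,0,0],[0,0,0],0.5],[[0,0,0],[0,0,0],0.5]], "squeeze": 50}}

```text
t: 4.87
tcp_pos: [0.5295, -0.2905, 0.0111]
eef_rot: [[-0.347, 0.938, 0.005], [0.938, 0.347, -0.003], [-0.004, 0.004, -1.0]]
contact_force: [-4.2, 1.4, 24.7]
gripper_width: 0.502
finger_force: 12.1
```

The fingers closed over the plate instead of around it: they swing farther back than I assumed. I'll lift, open partway and look again.

Request:
{"name": "arm_command", "arguments": {"targets": [[[0,0,-0.3],[0,0,0],0.5],[[0,0,-0.7],[0,0,0],0.5],[[0,0,-1],[0,0,0],0.88],[[0,0,-1],[0,0,0],0.88],[[0,0,-1],[0,0,0],0.88],[[0,0,-1],[0,0,0],0.88],[[0,0,0],[0,0,0],0.88],[[0,0,0],[0,0,0],0.88]]}}

```text
t: 5.53
tcp_pos: [0.5291, -0.2883, 0.1335]
eef_rot: [[-0.348, 0.938, 0.004], [0.938, 0.348, -0.001], [-0.003, 0.004, -1.0]]
contact_force: [-0.1, 0.7, -0.2]
gripper_width: 0.879
finger_force: 0.0
```

```bash
python3 wr.py w3; cat > plate.py <<'E'
import sys
from h import *
d=dict(np.load(sys.argv[1]+".npz"));z=float(sys.argv[2]);im=d["image"];hsv=cv2.cvtColor(im,cv2.COLOR_BGR2HSV)
m=((hsv[...,2]>140)&(hsv[...,1]<60)).astype(np.uint8);m[:, :205]=0;m[:,420:]=0;m[330:]=0
m=cv2.morphologyEx(m,cv2.MORPH_OPEN,np.ones((5,5)))
cs,_=cv2.findContours(m,cv2.RETR_EXTERNAL,cv2.CHAIN_APPROX_NONE);c=max(cs,key=cv2.contourArea)
W=ray(d,c[:,0,:],z)[:,:2]
M=cv2.moments((W*1e4).astype(np.float32).reshape(-1,1,2));cen=np.array([M["m10"],M["m01"]])/M["m00"]/1e4
y=.5*np.arctan2(2*M["mu11"],M["mu20"]-M["mu02"])   # long axis
y=y-np.pi/2 if y>0 else y+np.pi/2
print(cv2.boundingRect(c),"area",M["m00"]/1e4,"yaw",np.degrees(y),"origin",(cen-.0042*np.array([-np.sin(y),np.cos(y)])).round(4))
E
python3 plate.py w2 .013; python3 plate.py w3 .013; python3 plan.py 0.526 -0.285 -0.002 20.2 1
```

```text
[ 0.006  0.038 -0.022  0.037 -0.004 -0.001  0.002] 374.82921581877264 [[0.938, 0.334, 0.095, 0.505], [0.348, -0.905, -0.244, -0.228], [0.004, 0.262, -0.965, 0.276], [0.0, 0.0, 0.0, 1.0]]
(261, 119, 117, 168) area 116.60088766983748 yaw 20.32697018882228 origin [ 0.5259 -0.2848]
(249, 117, 146, 205) area 116.23097968285978 yaw 20.273289514671177 origin [ 0.5258 -0.2848]
t 5.58 p [ 0.5282 -0.2876  0.132 ] yaw 20.36 F [ 1.15  0.89 -0.79] g 0.8791879160532167
row [ 0.131 -0.055  5.359] [0.013 0.004 0.026]
```

View pics/w3.png

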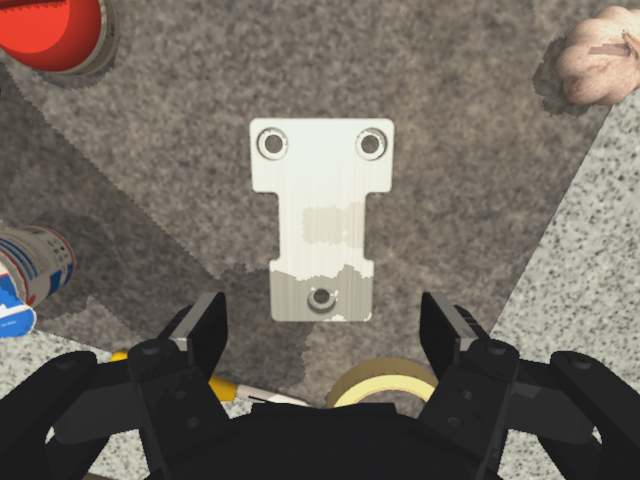

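The plate hasn't moved: holes at (272,144), (370,144) and (321,297), same pose as before. I'll descend deeper with the gripper at 0.88.

Request:
{"name": "arm_command", "arguments": {"targets": [[[0.1,-0.05,0.5],[0,0,0],0.88],[[0,0,1],[0,0,0],0.88],[[0,0,1],[0,0,0],0.88],[[0,0,1],[0,0,0],0.88],[[0,0,0.8],[0,0,0],0.88],[[0,0,0.5],[0,0,0],0.88],[[0,0,0.1],[0,0,0],0.88],[[0,0,0],[0,0,0],0.88]]}}

```text
t: 6.25
tcp_pos: [0.5252, -0.2856, 0.0076]
eef_rot: [[-0.347, 0.938, -0.002], [0.938, 0.347, 0.001], [0.002, -0.002, -1.0]]
contact_force: [-0.4, -0.3, 0.4]
gripper_width: 0.88
finger_force: 0.0
```

```bash
python3 plan.py 0.526 -0.285 -0.005 20.2 1
```

```text
t 6.25 p [ 0.5252 -0.2856  0.0076] yaw 20.33 F [-0.4  -0.28  0.43] g 0.8796917607349827
row [0.01  0.04  0.505] [-0.018 -0.016  0.022]
```

Request:
{"name": "arm_command", "arguments": {"targets": [[[0,0,0.25],[0,0,0],0.88],[[0,0,0.25],[0,0,0],0.88],[[0,0,0],[0,0,0],0.88],[[0,0,0],[0,0,0],0.88],[[0,0,0],[0,0,0],0.7],[[0,0,0],[0,0,0],0.6],[[0,0,0],[0,0,0],0.6],[[0,0,0],[0,0,0],0.6]], "squeeze": 50}}

```text
t: 6.92
tcp_pos: [0.5266, -0.2862, -0.0028]
eef_rot: [[-0.348, 0.938, 0.001], [0.938, 0.348, -0.0], [-0.001, 0.001, -1.0]]
contact_force: [-0.5, 1.1, 5.7]
gripper_width: 0.711
finger_force: 55.4
```

```bash
python3 - <<'E'
from h import *
d=dict(np.load("w1.npz"));im=d["image"];g=cv2.cvtColor(im,cv2.COLOR_BGR2GRAY)
H=[]
for u,v in((319,180),(382,219),(287,300)):
    k=(g[v-16:v+17,u-16:u+17]<55).astype(np.uint8)
    n,l,st,c=cv2.connectedComponentsWithStats(k);i=1+st[1:,4].argmax();print(st[i],c[i]+[u-16,v-16])
    (x,y),rad=cv2.minEnclosingCircle(np.argwhere(l==i)[:,::-1].astype(np.float32));H.append((u-16+x,v-16+y));print(H[-1],rad)
for z in(.041,.044):print(z,fit(L,ray(d,H,z)))
cv2.imwrite("pics/w1c.png",cv2.resize(im[150:330,250:420],None,fx=3.3,fy=3.3,interpolation=cv2.INTER_CUBIC))
# housing outline via white mask range
rz=d["range_z"];print([round(float(rz[int(v),int(u)]),3) for u,v in H])
E
python3 plan.py 0.526 -0.285 -0.005 20.2 1
```

```text
[11 15 15 11 72] [322.34722222 184.93055556]
(321.0, 184.0) 7.280210018157959
[  6   8  14  17 121] [377.34710744 218.57024793]
(378.0, 219.0) 8.062357902526855
[  7   7  18  19 261] [286.87356322 299.8467433 ]
(287.2083339691162, 300.0) 9.423125267028809
0.041 (array([0.51506716, 0.04055339]), np.float64(-0.08049529499795174), np.float64(0.0037557954044440756))
0.044 (array([0.51468142, 0.0412234 ]), np.float64(-0.08049529499795198), np.float64(0.004215189991331727))
[0.333, 0.336, 0.361]
t 6.92 p [ 0.5266 -0.2862 -0.0028] yaw 20.34 F [-0.46  1.07  5.74] g 0.7112944031826423
row [ 0.051 -0.005  0.089] [0.011 0.007 0.023]
```

Request:
{"name": "arm_command", "arguments": {"targets": [[[0,0,-0.3],[0,0,0],0.6],[[0,0,-0.6],[0,0,0],0.6],[[0,0,-0.9],[0,0,0],0.6],[[0,0,-0.9],[0,0,0],0.6],[[0,0,-0.9],[0,0,0],0.6],[[0,0,-0.9],[0,0,0],0.6],[[0,0,-0.9],[0,0,0],0.6],[[0,0,0],[0,0,0],0.6]]}}

```text
t: 7.58
tcp_pos: [0.5281, -0.2874, 0.1356]
eef_rot: [[-0.347, 0.938, 0.007], [0.938, 0.347, -0.003], [-0.005, 0.006, -1.0]]
contact_force: [0.7, -0.7, -1.8]
gripper_width: 0.711
finger_force: 55.1
```

View pics/w1c.png

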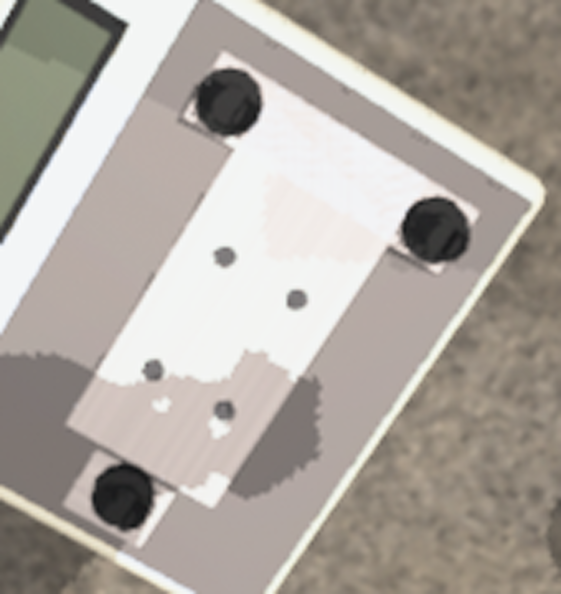

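```bash
python3 - <<'E'
from h import *
d=dict(np.load("w1.npz"))
for z in(.039,.041,.044):print(z,fit(L,ray(d,[(319.1,180.9),(381.8,219.7),(287.3,300.3)],z)))
E
python3 plan.py 0.514 -0.08 0.135 -4.7 8
```

```text
0.039 (array([0.51560771, 0.04091849]), np.float64(-0.08100323714630672), np.float64(0.0011374142253922353))
0.041 (array([0.5153488 , 0.04136032]), np.float64(-0.08100323714630642), np.float64(0.0014964706653994994))
0.044 (array([0.51496044, 0.04202305]), np.float64(-0.08100323714630689), np.float64(0.0020356865668961026))
t 7.58 p [ 0.5281 -0.2874  0.1356] yaw 20.33 F [ 0.67 -0.66 -1.83] g 0.7110033089074782
row [1.043 0.1   0.   ] [0.008 0.005 0.521]
```

Request:
{"name": "arm_command", "arguments": {"targets": [[[0.9,0.1,-0.6],[0,0,0.6],0.6],[[0.9,0.1,-0.6],[0,0,0.6],0.6],[[0.9,0.1,-0.6],[0,0,0.6],0.6],[[0.9,0.1,-0.6],[0,0,0.6],0.6],[[0.9,0.1,-0.6],[0,0,0.6],0.6],[[0.9,0.1,-0.6],[0,0,0.6],0.6],[[0.9,0.1,-0.6],[0,0,0.6],0.6],[[0,0,0],[0,0,0],0.6]]}}

```text
t: 8.25
tcp_pos: [0.5192, -0.1233, 0.2375]
eef_rot: [[0.079, 0.997, 0.003], [0.997, -0.079, 0.003], [0.003, 0.003, -1.0]]
contact_force: [0.6, 0.4, -2.8]
gripper_width: 0.709
finger_force: 55.8
```

Request:
{"name": "arm_command", "arguments": {"targets": [[[0,0,0],[0,0,0],0.6],[[0,0,0],[0,0,0],0.6],[[0,0,0],[0,0,0],0.6],[[0,0,0],[0,0,0],0.6],[[0,0,0],[0,0,0],0.6],[[0,0,0],[0,0,0],0.6],[[0,0,0],[0,0,0],0.6],[[0,0,0],[0,0,0],0.6]]}}

```text
t: 8.92
tcp_pos: [0.5171, -0.1292, 0.2361]
eef_rot: [[0.085, 0.996, -0.0], [0.996, -0.085, 0.0], [-0.0, -0.0, -1.0]]
contact_force: [0.5, -0.4, -1.8]
gripper_width: 0.709
finger_force: 55.8
```

```bash
python3 wr.py w4; python3 plan.py 0.514 -0.065 0.25 -4.7 8
```

```text
[-0.003 -0.001  0.     0.     0.     0.001  0.   ] 374.82921581877264 [[0.996, -0.082, -0.022, 0.522], [-0.085, -0.962, -0.258, -0.065], [0.0, 0.259, -0.966, 0.378], [0.0, 0.0, 0.0, 1.0]]
t 8.97 p [ 0.5172 -0.129   0.2362] yaw -4.87 F [-0.65  0.1  -2.81] g 0.7050686559915019
row [ 0.318 -0.043 -0.069] [-0.    -0.    -0.004]
```

View pics/w4.png

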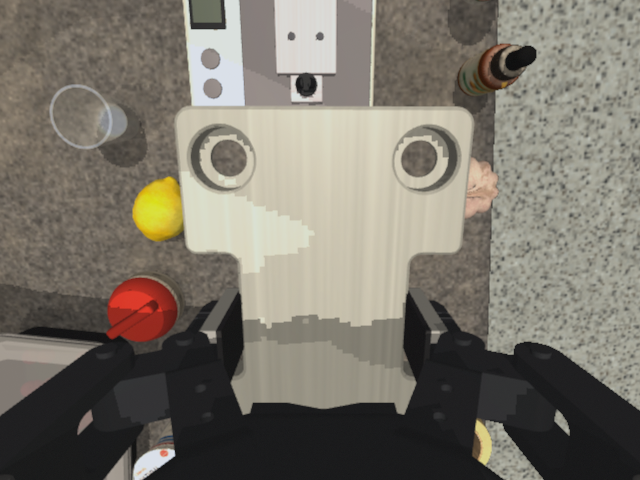

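The plate hangs level in the gripper, with hole_1 at (229,157) and hole_2 at (419,157). Stud_3 shows at (307,85). Now a view of studs 1 and 2.

Request:
{"name": "arm_command", "arguments": {"targets": [[[0.4,-0.05,-0.1],[0,0,0],0.6],[[0.6,-0.05,-0.1],[0,0,0],0.6],[[0.6,-0.05,-0.1],[0,0,0],0.6],[[0.6,-0.05,-0.1],[0,0,0],0.6],[[0.4,0,-0.1],[0,0,0],0.6],[[0,0,0],[0,0,0],0.6],[[0,0,0],[0,0,0],0.6],[[0,0,0],[0,0,0],0.6]]}}

```text
t: 9.63
tcp_pos: [0.5176, -0.0648, 0.2488]
eef_rot: [[0.086, 0.996, 0.0], [0.996, -0.086, -0.001], [-0.001, 0.0, -1.0]]
contact_force: [0.1, 0.2, -1.9]
gripper_width: 0.703
finger_force: 55.8
```

```bash
python3 wr.py w5; python3 plan.py 0.514 0.038 0.1 -4.7 8
```

```text
[ 0.007  0.001  0.006  0.001 -0.002  0.002 -0.002] 374.82921581877264 [[0.996, -0.083, -0.022, 0.522], [-0.086, -0.962, -0.259, -0.0], [0.001, 0.26, -0.966, 0.391], [0.0, 0.0, 0.0, 1.0]]
t 9.68 p [ 0.5176 -0.065   0.2487] yaw -4.96 F [-0.33  0.45 -3.04] g 0.7105432932339395
row [ 0.512 -0.061  0.744] [-0.     0.001 -0.005]
```

View pics/w5.png

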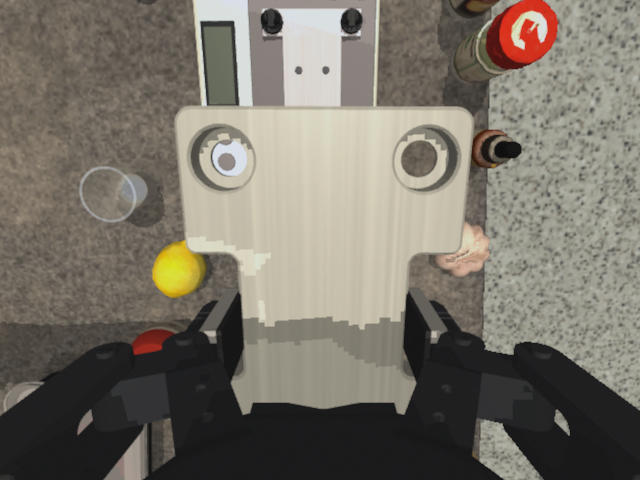

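```bash
python3 - <<'E'
from h import *
a=dict(np.load("w4.npz"));b=dict(np.load("w5.npz"))
f=lambda im,x,y,w,h,k:cv2.resize(im[y:y+h,x:x+w],None,fx=k,fy=k,interpolation=cv2.INTER_CUBIC)
A=f(b["image"],250,0,130,45,6);B=f(a["image"],285,65,45,45,6);C=f(a["image"],180,110,290,90,2.68)
o=np.zeros((270+270+250,790,3),np.uint8)
o=np.zeros((600,800,3),np.uint8);o[:270,:780]=A;o[280:550,:270]=B
c=f(a["image"],180,115,90,80,3);e=f(a["image"],385,115,90,80,3);o[280:520,275:545]=c;o[280:520,530:800]=e
cv2.imwrite("pics/m.png",o)
E
```

```text
(no output)
```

View pics/m.png

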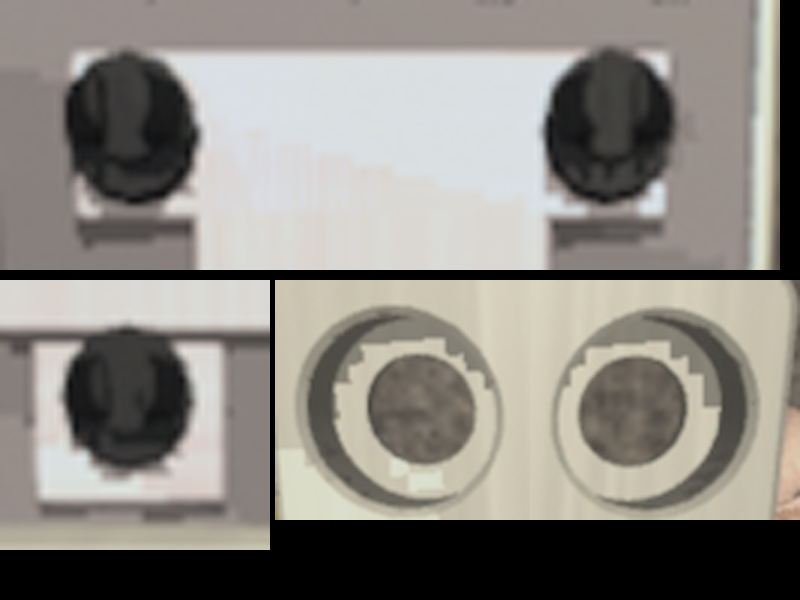

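```bash
python3 - <<'E'
from h import *
a=dict(np.load("w4.npz"));b=dict(np.load("w5.npz"))
S=np.vstack([ray(b,[(272,22.2),(351.8,22.2)],.040),ray(a,[(306.3,84.9)],.040)])
o,y,e=fit(L,S);print("scale",o.round(4),np.degrees(y),e, "d12",np.linalg.norm(S[0]-S[1]))
o2,y2,e2=fit(L[:2],S[:2]);print("from 1,2",o2.round(4),np.degrees(y2),e2)
print("top yaw -4.82, origin .5142 .0384")
t=np.array([.5172,-.129,.2362]);ang=np.radians(-4.87)
X=np.array([-np.sin(ang),np.cos(ang)]);Y=np.array([np.cos(ang),np.sin(ang)])
# a's TCP used in wr.py = origin - R*hand_eye; recompute
T=np.eye(4);T[:3,:3]=a["orientation"];T[:3,3]=a["origin"];T=T@np.linalg.inv(a["hand_eye"]);t=T[:3,3];R=T[:3,:3];print(t.round(4))
for n,uv,h in(("rim",[(221.7,158.7),(426.8,158.7)],.0158),("web",[(228.7,158),(419,158.7)],.0045)):
    W=ray(a,uv,t[2]+h);l=(W-t)@R;print(n,"tool x,y",l[:,:2].round(4).tolist(),"sep",np.linalg.norm(l[0]-l[1]))
E
```

```text
scale [0.5164 0.0374] -4.8554802187878146 0.0007419811024002277 d12 0.0669316951133572
from 1,2 [0.5163 0.037 ] -4.9123717568006136 0.0005341524433214021
top yaw -4.82, origin .5142 .0384
[ 0.5171 -0.1292  0.2361]
rim tool x,y [[0.0583, -0.0343], [0.0583, 0.0334]] sep 0.06774982001182299
web tool x,y [[0.058, -0.0348], [0.0578, 0.0337]] sep 0.06845852494527435
```

The crops place stud_1 at (272,22), stud_2 at (352,22) and stud_3 at (306,85), which gives a scale pose of (0.5164, 0.0374) with a yaw of -4.9°. The plate is centred in the gripper. Moving over the scale.

Request:
{"name": "arm_command", "arguments": {"targets": [[[0.5,-0.05,0.5],[0,0,0],0.6],[[0.7,-0.05,0.7],[0,0,0],0.6],[[0.7,-0.05,0.8],[0,0,0],0.6],[[0.7,-0.05,0.8],[0,0,0],0.6],[[0.7,-0.05,0.8],[0,0,0],0.6],[[0.6,-0.05,0.8],[0,0,0],0.6],[[0.2,-0.05,0.6],[0,0,0],0.6],[[0,0,0],[0,0,0],0.6]]}}

```text
t: 10.35
tcp_pos: [0.5154, 0.04, 0.1208]
eef_rot: [[0.083, 0.997, -0.007], [0.997, -0.083, -0.001], [-0.002, -0.006, -1.0]]
contact_force: [-0.3, -0.0, -2.6]
gripper_width: 0.713
finger_force: 55.8
```

```bash
python3 plan.py 0.5169 0.0374 0.055 -4.9 8
```

```text
t 10.35 p [0.5154 0.04   0.1208] yaw -4.76 F [-0.35 -0.02 -2.65] g 0.7127885034954939
row [-0.012  0.01   0.329] [-0.008  0.002  0.003]
```

Request:
{"name": "arm_command", "arguments": {"targets": [[[0,0,0.4],[0,0,0],0.6],[[0,0,0.6],[0,0,0],0.6],[[0,0,0.6],[0,0,0],0.6],[[0,0,0.5],[0,0,0],0.6],[[0,0,0.3],[0,0,0],0.6],[[0,0,0],[0,0,0],0.6],[[0,0,0],[0,0,0],0.6],[[0,0,0],[0,0,0],0.6]]}}

```text
t: 11.02
tcp_pos: [0.5186, 0.0386, 0.0647]
eef_rot: [[0.086, 0.996, 0.002], [0.996, -0.086, 0.0], [0.0, 0.002, -1.0]]
contact_force: [0.7, 0.4, -2.7]
gripper_width: 0.708
finger_force: 55.8
```

```bash
python3 plan.py 0.5169 0.0374 0.055 -4.9 1;python3 wr.py w6; python3 - <<'E'
import cv2
i=cv2.imread("pics/w6.png");cv2.imwrite("pics/w6c.png",cv2.resize(i[90:330,170:490],None,fx=2.5,fy=2.5,interpolation=cv2.INTER_CUBIC))
E
```

```text
t 11.02 p [0.5186 0.0386 0.0647] yaw -4.91 F [ 0.69  0.38 -2.74] g 0.7081570370894779
row [-0.056 -0.066  0.388] [ 0.019 -0.004 -0.001]
[-0.007 -0.007 -0.002 -0.001 -0.001 -0.002 -0.   ] 374.82921581877264 [[0.996, -0.083, -0.02, 0.523], [-0.086, -0.962, -0.258, 0.103], [0.003, 0.259, -0.966, 0.207], [0.0, 0.0, 0.0, 1.0]]
```

View pics/w6c.png

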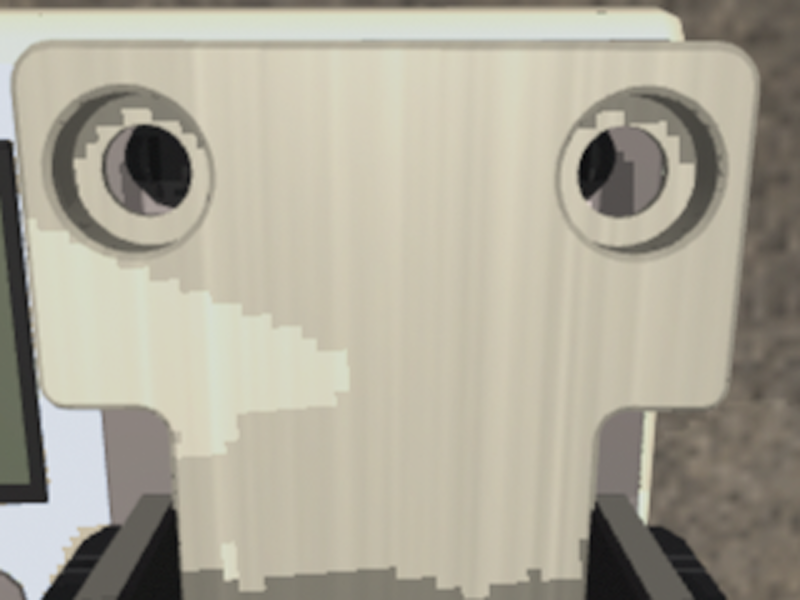

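```bash
python3 - <<'E'
from h import *
d=dict(np.load("w6.npz"));g=cv2.cvtColor(d["image"],cv2.COLOR_BGR2GRAY)
T=np.eye(4);T[:3,:3]=d["orientation"];T[:3,3]=d["origin"];T=T@np.linalg.inv(d["hand_eye"]);t=T[:3,3];R=T[:3,:3]
print("tcp",t.round(4))
for cx in(228.8,418.8):
    v,u=np.nonzero(g[138:178,int(cx)-19:int(cx)+20]<45);v+=138;u+=int(cx)-19
    print("dark",len(u),[(int(k),int(u[v==k].min()),int(u[v==k].max())) for k in range(142,177,3) if (v==k).any()])
E=(ray(d,[(220,152),(416,152)],.0408)-t)@R;print("stud outer edges tool",E[:,:2].round(4).tolist(),"mid",E[:,:2].mean(0).round(4))
H=(ray(d,[(228.8,158),(418.8,158)],t[2]+.0045)-t)@R;print("holes",H[:,:2].round(4).tolist())
E
```

```text
tcp [0.5186 0.0386 0.0647]
dark 585 [(142, 224, 235), (145, 222, 239), (148, 221, 241), (151, 220, 243), (154, 221, 244), (157, 221, 245), (160, 223, 245), (163, 225, 244), (166, 229, 244), (169, 232, 241)]
dark 240 [(145, 409, 413), (148, 406, 414), (151, 404, 415), (154, 402, 415), (157, 402, 414), (160, 402, 412), (163, 402, 410), (166, 403, 407)]
stud outer edges tool [[0.0592, -0.0453], [0.0592, 0.0394]] mid [ 0.0592 -0.003 ]
holes [[0.058, -0.0347], [0.058, 0.0336]]
```

Request:
{"name": "arm_command", "arguments": {"targets": [[[0.05,-0.1,0.1],[0,0,0],0.6],[[0,0,0.2],[0,0,0],0.6],[[0,0,0.1],[0,0,0],0.6],[[0,0,0],[0,0,0],0.6],[[0,0,0],[0,0,0],0.6],[[0,0,0],[0,0,0],0.6],[[0,0,0],[0,0,0],0.6],[[0,0,0],[0,0,0],0.6]]}}

```text
t: 11.73
tcp_pos: [0.5154, 0.0406, 0.0539]
eef_rot: [[0.085, 0.996, 0.0], [0.996, -0.085, 0.0], [0.0, 0.0, -1.0]]
contact_force: [0.5, -0.6, -2.7]
gripper_width: 0.71
finger_force: 55.8
```

```bash
cat > chk.py <<'E'
import sys
from h import *
d=dict(np.load(sys.argv[1]+".npz"));g=cv2.cvtColor(d["image"],cv2.COLOR_BGR2GRAY)
T=np.eye(4);T[:3,:3]=d["orientation"];T[:3,3]=d["origin"];T=T@np.linalg.inv(d["hand_eye"]);t=T[:3,3];R=T[:3,:3]
print("tcp",t.round(4))
for cx in(228.8,418.8):
    v,u=np.nonzero(g[138:178,int(cx)-19:int(cx)+20]<45);v+=138;u+=int(cx)-19
    print("dark",len(u),[(int(k),int(u[v==k].min()),int(u[v==k].max())) for k in range(142,177,3) if (v==k).any()])
E
python3 wr.py w7; python3 chk.py w7;python3 plan.py .5163 .04 .05 -4.9 1
```

```text
[-0.001 -0.001 -0.001  0.001  0.002  0.    -0.001] 374.82921581877264 [[0.996, -0.082, -0.021, 0.52], [-0.085, -0.962, -0.258, 0.105], [0.001, 0.259, -0.966, 0.196], [0.0, 0.0, 0.0, 1.0]]
tcp [0.5154 0.0406 0.0539]
dark 530 [(142, 229, 235), (145, 226, 239), (148, 225, 241), (151, 223, 243), (154, 222, 244), (157, 222, 245), (160, 222, 242), (163, 223, 244), (166, 225, 243), (169, 227, 241), (172, 231, 239)]
dark 595 [(142, 413, 422), (145, 409, 425), (148, 406, 427), (151, 404, 428), (154, 402, 429), (157, 402, 429), (160, 402, 429), (163, 402, 428), (166, 403, 427), (169, 413, 424), (172, 407, 420), (175, 417, 417)]
t 11.78 p [0.5154 0.0406 0.0539] yaw -4.86 F [ 0.24 -0.21 -2.51] g 0.7088601003377349
row [-0.022  0.038  0.155] [ 0.002 -0.001  0.007]
```

```bash
python3 - <<'E'
from h import *
d=dict(np.load("w7.npz"))
T=np.eye(4);T[:3,:3]=d["orientation"];T[:3,3]=d["origin"];T=T@np.linalg.inv(d["hand_eye"]);t=T[:3,3];R=T[:3,:3]
E=(ray(d,[(221.5,156.5),(429.5,156.5)],.0408)-t)@R;print(E[:,:2].round(4).tolist(),"mid",E[:,:2].mean(0).round(4))
E
```

```text
[[0.0578, -0.042], [0.0578, 0.0423]] mid [0.0578 0.0002]
```

Request:
{"name": "arm_command", "arguments": {"targets": [[[0,0.03,0.1],[0,0,0],0.6],[[0,0,0.1],[0,0,0],0.6],[[0,0,0.1],[0,0,0],0.6],[[0,0,0.1],[0,0,0],0.6],[[0,0,0],[0,0,0],0.6],[[0,0,0],[0,0,0],0.6],[[0,0,0],[0,0,0],0.6],[[0,0,0],[0,0,0],0.6]]}}

```text
t: 12.45
tcp_pos: [0.5161, 0.0406, 0.0438]
eef_rot: [[0.085, 0.996, 0.0], [0.996, -0.085, 0.0], [0.0, 0.0, -1.0]]
contact_force: [0.4, 0.5, -3.1]
gripper_width: 0.712
finger_force: 55.8
```

```bash
python3 plan.py .5163 .04 .05 -4.9 1; python3 wr.py w8; python3 chk.py w8
```

```text
t 12.45 p [0.5161 0.0406 0.0438] yaw -4.86 F [ 0.4   0.52 -3.15] g 0.711739345342718
row [-0.022  0.01  -0.246] [ 0.001 -0.001  0.007]
[-0.001 -0.003  0.001  0.001  0.001 -0.002  0.001] 374.82921581877264 [[0.996, -0.082, -0.021, 0.521], [-0.085, -0.962, -0.258, 0.105], [0.001, 0.259, -0.966, 0.186], [0.0, 0.0, 0.0, 1.0]]
tcp [0.5161 0.0406 0.0438]
dark 697 [(142, 221, 235), (145, 218, 239), (148, 217, 241), (151, 215, 243), (154, 214, 244), (157, 213, 245), (160, 213, 245), (163, 214, 245), (166, 215, 244), (169, 218, 242), (172, 221, 239)]
dark 626 [(142, 413, 426), (145, 409, 429), (148, 406, 432), (151, 404, 433), (154, 403, 434), (157, 402, 434), (160, 402, 434), (163, 402, 433), (166, 403, 432), (169, 405, 429), (172, 407, 426), (175, 413, 419)]
```

Request:
{"name": "arm_command", "arguments": {"targets": [[[0,0,0.05],[0,0,0],0.6],[[0,0,0.05],[0,0,0],0.6],[[0,0,0.02],[0,0,0],0.6],[[0,0,0],[0,0,0],0.6],[[0,0,0],[0,0,0],0.6],[[0,0,0],[0,0,0],0.6],[[0,0,0],[0,0,0],0.6],[[0,0,0],[0,0,0],0.6]]}}

```text
t: 13.17
tcp_pos: [0.5165, 0.0404, 0.0409]
eef_rot: [[0.085, 0.996, 0.001], [0.996, -0.085, -0.0], [-0.0, 0.001, -1.0]]
contact_force: [1.5, -0.8, -0.5]
gripper_width: 0.708
finger_force: 56.0
```

Request:
{"name": "arm_command", "arguments": {"targets": [[[0,0,0],[0,0,0],0.75],[[0,0,0],[0,0,0],0.8],[[0,0,0],[0,0,0],0.9],[[0,0,-0.2],[0,0,0],0.9],[[0,0,-0.6],[0,0,0],0.9],[[0,0,-0.8],[0,0,0],0.9],[[0,0,0],[0,0,0],0.9],[[0,0,0],[0,0,0],0.9]]}}

```text
t: 13.83
tcp_pos: [0.5168, 0.0408, 0.0818]
eef_rot: [[0.085, 0.996, 0.002], [0.996, -0.085, 0.001], [0.001, 0.002, -1.0]]
contact_force: [-0.4, -0.6, -0.4]
gripper_width: 0.901
finger_force: 0.0
```

```bash
python3 plan.py .5163 .04 .09 -4.9 1; python3 wr.py w9; cat > st.py <<'E'
import sys
from h import *
# plate plane from depth, height of top at the three holes; xy from rim given nominal scale pose
d=dict(np.load(sys.argv[1]+".npz"));rz=d["range_z"];v,u=np.mgrid[:480,:640]
P=d["origin"]+np.stack([(u-d["cx"])/d["fx"]*rz,(v-d["cy"])/d["fy"]*rz,rz],-1)@d["orientation"].T
o=np.array([.5163,.0400]);a=np.radians(-4.86);Q=(P[...,:2]-o)@np.array([[np.cos(a),-np.sin(a)],[np.sin(a),np.cos(a)]])
q=Q[...,0],Q[...,1];ok=(rz>0)&(P[...,2]>.035)&(P[...,2]<.062)&(abs(q[0])<.045)&(abs(q[1])<.07)
for h in L: ok&=np.hypot(q[0]-h[0],q[1]-h[1])>.0145
x,y,z=q[0][ok],q[1][ok],P[...,2][ok];A=np.c_[x,y,np.ones(len(x))]
for _ in range(4):
    k=np.linalg.lstsq(A,z,rcond=None)[0];e=z-A@k;w=abs(e)<max(.001,2*np.median(abs(e)));A,z=A[w],z[w]
print("n",len(z),"med|e|",np.median(abs(z-A@k)).round(4),"underside mm at 1,2,3,centre",((np.c_[np.vstack([L,[0,0]]),np.ones(4)]@k-.013)*1e3).round(1))
E
python3 st.py w9
```

```text
t 13.83 p [0.5168 0.0408 0.0818] yaw -4.85 F [-0.4  -0.65 -0.4 ] g 0.9005850232850664
row [-0.035 -0.015 -0.327] [ 0.021 -0.011  0.008]
[ 0.007  0.024 -0.018  0.021 -0.007 -0.003  0.003] 374.82921581877264 [[0.996, -0.082, -0.019, 0.521], [-0.085, -0.963, -0.258, 0.105], [0.003, 0.258, -0.966, 0.224], [0.0, 0.0, 0.0, 1.0]]
n 32211 med|e| 0.0004 underside mm at 1,2,3,centre [43.1 43.1 42.8 42.9]
```

The depth fit shows the plate hanging level on the heads, with its underside 43 mm up at all three holes. I'll shut the gripper and go over hole_1.

Request:
{"name": "arm_command", "arguments": {"targets": [[[0.3,-0.2,0],[0,0,0],0],[[0.5,-0.3,0],[0,0,0],0],[[0.5,-0.3,0],[0,0,0],0],[[0.5,-0.3,0],[0,0,0],0],[[0.4,-0.2,0],[0,0,0],0],[[0.1,-0.07,0],[0,0,0],0],[[0,0,0],[0,0,0],0],[[0,0,0],[0,0,0],0]], "squeeze": 40}}

```text
t: 14.55
tcp_pos: [0.4868, 0.1005, 0.0806]
eef_rot: [[0.085, 0.996, -0.0], [0.996, -0.085, -0.0], [-0.0, -0.0, -1.0]]
contact_force: [-0.1, -1.0, 0.3]
gripper_width: -0.001
finger_force: 0.0
```

```bash
python3 plan.py .4875 .1011 .059 -4.9 1
```

```text
t 14.55 p [0.4868 0.1005 0.0806] yaw -4.85 F [-0.11 -0.98  0.27] g -0.0006101945185786135
row [0.027 0.026 0.865] [-0.001  0.004  0.008]
```

Request:
{"name": "arm_command", "arguments": {"targets": [[[0.03,0.03,0.2],[0,0,0],0],[[0,0,0.25],[0,0,0],0],[[0,0,0.2],[0,0,0],0],[[0,0,0.1],[0,0,0],0],[[0,0,0.05],[0,0,0],0],[[0,0,0],[0,0,0],0],[[0,0,0],[0,0,0],0],[[0,0,0],[0,0,0],0]]}}

```text
t: 15.22
tcp_pos: [0.4877, 0.1014, 0.0609]
eef_rot: [[0.085, 0.996, 0.0], [0.996, -0.085, 0.0], [0.0, 0.0, -1.0]]
contact_force: [1.3, -0.5, 0.6]
gripper_width: 0.001
finger_force: 0.0
```

Request:
{"name": "arm_command", "arguments": {"targets": [[[0,0,0.05],[0,0,0],0],[[0,0,0.05],[0,0,0],0],[[0,0,0.05],[0,0,0],0],[[0,0,0.04],[0,0,0],0],[[0,0,0],[0,0,0],0],[[0,0,0],[0,0,0],0],[[0,0,0],[0,0,0],0],[[0,0,0],[0,0,0],0]]}}

```text
t: 15.88
tcp_pos: [0.4876, 0.1015, 0.0561]
eef_rot: [[0.085, 0.996, 0.0], [0.996, -0.085, 0.0], [0.0, 0.0, -1.0]]
contact_force: [-0.1, -0.3, -0.5]
gripper_width: -0.002
finger_force: 0.0
```

Request:
{"name": "arm_command", "arguments": {"targets": [[[0,0,0.03],[0,0,0],0],[[0,0,0.03],[0,0,0],0],[[0,0,0.03],[0,0,0],0],[[0,0,0.03],[0,0,0],0],[[0,0,0],[0,0,0],0],[[0,0,0],[0,0,0],0],[[0,0,0],[0,0,0],0],[[0,0,0],[0,0,0],0]]}}

```text
t: 16.55
tcp_pos: [0.4878, 0.1016, 0.0534]
eef_rot: [[0.085, 0.996, 0.0], [0.996, -0.085, 0.001], [0.001, 0.0, -1.0]]
contact_force: [-0.9, 1.3, 4.1]
gripper_width: 0.001
finger_force: 2.3
```

Request:
{"name": "arm_command", "arguments": {"targets": [[[0,0,0.02],[0,0,0],0],[[0,0,0.02],[0,0,0],0],[[0,0,0.02],[0,0,0],0],[[0,0,0.02],[0,0,0],0],[[0,0,0],[0,0,0],0],[[0,0,0],[0,0,0],0],[[0,0,0],[0,0,0],0],[[0,0,0],[0,0,0],0]]}}

```text
t: 17.22
tcp_pos: [0.4878, 0.1018, 0.0517]
eef_rot: [[0.085, 0.996, 0.0], [0.996, -0.085, 0.001], [0.001, 0.0, -1.0]]
contact_force: [-3.0, 0.8, 8.7]
gripper_width: -0.002
finger_force: 3.9
```

Request:
{"name": "arm_command", "arguments": {"targets": [[[0,0,0.02],[0,0,0],0],[[0,0,0.02],[0,0,0],0],[[0,0,0.02],[0,0,0],0],[[0,0,0],[0,0,0],0],[[0,0,0],[0,0,0],0],[[0,0,0],[0,0,0],0],[[0,0,0],[0,0,0],0],[[0,0,0],[0,0,0],0]]}}

```text
t: 17.88
tcp_pos: [0.4876, 0.1015, 0.0495]
eef_rot: [[0.085, 0.996, -0.0], [0.996, -0.085, 0.0], [0.0, -0.0, -1.0]]
contact_force: [0.8, 0.5, 1.8]
gripper_width: 0.0
finger_force: 0.7
```

Request:
{"name": "arm_command", "arguments": {"targets": [[[0,0,0.02],[0,0,0],0],[[0,0,0.02],[0,0,0],0],[[0,0,0.02],[0,0,0],0],[[0,0,0.02],[0,0,0],0],[[0,0,0],[0,0,0],0],[[0,0,0],[0,0,0],0],[[0,0,0],[0,0,0],0],[[0,0,0],[0,0,0],0]]}}

```text
t: 18.55
tcp_pos: [0.4879, 0.1015, 0.048]
eef_rot: [[0.085, 0.996, 0.0], [0.996, -0.085, 0.001], [0.001, 0.0, -1.0]]
contact_force: [-1.6, 0.1, 5.4]
gripper_width: -0.0
finger_force: 3.3
```

Hole_1 clicked: the force fell from 8.7 to 1.8 N, then met firm ground at 48 mm. Moving to hole_2.

Request:
{"name": "arm_command", "arguments": {"targets": [[[0,0,-0.3],[0,0,0],0],[[0,0,-0.5],[0,0,0],0],[[0,0.4,0],[0,0,0],0],[[0,0.8,0],[0,0,0],0],[[0,0.8,0],[0,0,0],0],[[0,0.6,0],[0,0,0],0],[[0,0.1,0],[0,0,0],0],[[0,0,0],[0,0,0],0]]}}

```text
t: 19.22
tcp_pos: [0.5557, 0.0952, 0.0671]
eef_rot: [[0.085, 0.996, 0.0], [0.996, -0.085, -0.001], [-0.001, 0.0, -1.0]]
contact_force: [-0.3, 0.3, -0.5]
gripper_width: 0.0
finger_force: 0.0
```

```bash
python3 plan.py .5553 .0953 .059 -4.86 1; python3 wr.py w10; python3 st.py w10
```

```text
t 19.22 p [0.5557 0.0952 0.0671] yaw -4.89 F [-0.25  0.3  -0.49] g 0.0002269792343393076
row [ 0.002 -0.017  0.324] [ 0.003  0.006 -0.006]
[-0.014 -0.02  -0.005  0.048  0.001  0.006 -0.002] 374.82921581877264 [[0.996, -0.083, -0.021, 0.56], [-0.085, -0.962, -0.259, 0.16], [0.001, 0.26, -0.966, 0.209], [0.0, 0.0, 0.0, 1.0]]
n 7595 med|e| 0.0003 underside mm at 1,2,3,centre [36.3 43.2 43.  41.4]
```

Request:
{"name": "arm_command", "arguments": {"targets": [[[0,0,0.1],[0,0,0],0],[[0,0,0.1],[0,0,0],0],[[0,0,0.1],[0,0,0],0],[[0,0,0.08],[0,0,0],0],[[0,0,0.05],[0,0,0],0],[[0,0,0.03],[0,0,0],0],[[0,0,0],[0,0,0],0],[[0,0,0],[0,0,0],0]]}}

```text
t: 19.93
tcp_pos: [0.5547, 0.0958, 0.0561]
eef_rot: [[0.085, 0.996, -0.0], [0.996, -0.085, 0.0], [0.0, -0.0, -1.0]]
contact_force: [-0.1, -0.4, 1.1]
gripper_width: -0.005
finger_force: 0.4
```

Request:
{"name": "arm_command", "arguments": {"targets": [[[0,0,0.03],[0,0,0],0],[[0,0,0.03],[0,0,0],0],[[0,0,0.02],[0,0,0],0],[[0,0,0.02],[0,0,0],0],[[0,0,0],[0,0,0],0],[[0,0,0],[0,0,0],0],[[0,0,0],[0,0,0],0],[[0,0,0],[0,0,0],0]]}}

```text
t: 20.6
tcp_pos: [0.555, 0.0958, 0.0537]
eef_rot: [[0.085, 0.996, 0.0], [0.996, -0.085, 0.0], [0.0, 0.0, -1.0]]
contact_force: [-0.3, 0.9, 4.7]
gripper_width: 0.001
finger_force: 2.0
```

Request:
{"name": "arm_command", "arguments": {"targets": [[[0,0,0.02],[0,0,0],0],[[0,0,0.02],[0,0,0],0],[[0,0,0.02],[0,0,0],0],[[0,0,0.02],[0,0,0],0],[[0,0,0],[0,0,0],0],[[0,0,0],[0,0,0],0],[[0,0,0],[0,0,0],0],[[0,0,0],[0,0,0],0]]}}

```text
t: 21.27
tcp_pos: [0.5554, 0.096, 0.0521]
eef_rot: [[0.085, 0.996, 0.001], [0.996, -0.085, 0.001], [0.001, 0.001, -1.0]]
contact_force: [-1.6, 2.2, 7.3]
gripper_width: -0.003
finger_force: 3.1
```

Request:
{"name": "arm_command", "arguments": {"targets": [[[0,0,0.02],[0,0,0],0],[[0,0,0.02],[0,0,0],0],[[0,0,0.02],[0,0,0],0],[[0,0,0],[0,0,0],0],[[0,0,0],[0,0,0],0],[[0,0,0],[0,0,0],0],[[0,0,0],[0,0,0],0],[[0,0,0],[0,0,0],0]]}}

```text
t: 21.93
tcp_pos: [0.5547, 0.0956, 0.0498]
eef_rot: [[0.085, 0.996, -0.0], [0.996, -0.085, -0.0], [-0.0, -0.0, -1.0]]
contact_force: [-0.1, 0.2, 0.6]
gripper_width: 0.001
finger_force: 0.0
```

Hole_2 also snapped (the force dropped). I'll press a little to confirm firm ground.

Request:
{"name": "arm_command", "arguments": {"targets": [[[0,0,0.02],[0,0,0],0],[[0,0,0.02],[0,0,0],0],[[0,0,0.02],[0,0,0],0],[[0,0,0.02],[0,0,0],0],[[0,0,0.02],[0,0,0],0],[[0,0,0],[0,0,0],0],[[0,0,0],[0,0,0],0],[[0,0,0],[0,0,0],0]]}}

```text
t: 22.6
tcp_pos: [0.555, 0.0957, 0.0479]
eef_rot: [[0.085, 0.996, 0.0], [0.996, -0.085, 0.0], [0.0, 0.0, -1.0]]
contact_force: [-1.4, -0.4, 5.4]
gripper_width: 0.002
finger_force: 2.5
```

Request:
{"name": "arm_command", "arguments": {"targets": [[[0,0,-0.3],[0,0,0],0],[[0,0,-0.5],[0,0,0],0],[[-0.5,-0.2,0],[0,0,0],0],[[-1,-0.3,0],[0,0,0],0],[[-1,-0.3,0],[0,0,0],0],[[-1,-0.3,0],[0,0,0],0],[[-0.8,-0.2,0],[0,0,0],0],[[-0.3,-0.06,0],[0,0,0],0]]}}

```text
t: 23.27
tcp_pos: [0.5093, -0.0202, 0.068]
eef_rot: [[0.09, 0.996, -0.001], [0.996, -0.09, -0.001], [-0.001, -0.0, -1.0]]
contact_force: [-0.0, -0.5, -0.7]
gripper_width: 0.002
finger_force: 0.0
```

```bash
python3 wr.py w11; python3 st.py w11;python3 plan.py .5116 -.0174 .059 -4.86 1
```

```text
[ 0.129 -0.015 -0.031  0.015 -0.014 -0.021  0.136] 374.82921581877264 [[0.996, -0.087, -0.023, 0.514], [-0.09, -0.962, -0.259, 0.044], [0.0, 0.26, -0.965, 0.21], [0.0, 0.0, 0.0, 1.0]]
n 42665 med|e| 0.0004 underside mm at 1,2,3,centre [36.  36.  42.8 39.4]
t 23.32 p [ 0.5097 -0.0201  0.068 ] yaw -5.19 F [-0.94 -0.94 -0.56] g 0.00045350914456749263
row [0.113 0.065 0.361] [-0.     0.01  -0.055]
```

Request:
{"name": "arm_command", "arguments": {"targets": [[[0.05,0.05,0],[0,0,0],0],[[0,0,0],[0,0,0],0],[[0,0,0.1],[0,0,0],0],[[0,0,0.1],[0,0,0],0],[[0,0,0.1],[0,0,0],0],[[0,0,0],[0,0,0],0],[[0,0,0],[0,0,0],0],[[0,0,0],[0,0,0],0]]}}

```text
t: 23.98
tcp_pos: [0.5126, -0.0147, 0.0599]
eef_rot: [[0.084, 0.996, -0.0], [0.996, -0.084, -0.0], [-0.0, -0.0, -1.0]]
contact_force: [0.4, 0.1, 0.4]
gripper_width: -0.003
finger_force: 0.0
```

```bash
python3 plan.py .5116 -.0174 .056 -4.86 1
```

```text
t 23.98 p [ 0.5126 -0.0147  0.0599] yaw -4.84 F [0.44 0.11 0.42] g -0.002973888169142795
row [-0.112 -0.03   0.156] [-0.002  0.     0.003]
```

Request:
{"name": "arm_command", "arguments": {"targets": [[[-0.1,-0.03,0],[0,0,0],0],[[0,0,0.05],[0,0,0],0],[[0,0,0.05],[0,0,0],0],[[0,0,0.05],[0,0,0],0],[[0,0,0.03],[0,0,0],0],[[0,0,0],[0,0,0],0],[[0,0,0],[0,0,0],0],[[0,0,0],[0,0,0],0]]}}

```text
t: 24.65
tcp_pos: [0.5118, -0.0174, 0.0557]
eef_rot: [[0.085, 0.996, 0.0], [0.996, -0.085, 0.0], [0.0, 0.0, -1.0]]
contact_force: [-0.7, -0.9, 1.5]
gripper_width: -0.001
finger_force: 1.1
```

Request:
{"name": "arm_command", "arguments": {"targets": [[[0,0,0.03],[0,0,0],0],[[0,0,0.02],[0,0,0],0],[[0,0,0.02],[0,0,0],0],[[0,0,0.02],[0,0,0],0],[[0,0,0],[0,0,0],0],[[0,0,0],[0,0,0],0],[[0,0,0],[0,0,0],0],[[0,0,0],[0,0,0],0]]}}

```text
t: 25.32
tcp_pos: [0.512, -0.0175, 0.0536]
eef_rot: [[0.085, 0.996, 0.001], [0.996, -0.085, 0.0], [0.0, 0.001, -1.0]]
contact_force: [-0.7, -0.3, 6.0]
gripper_width: 0.001
finger_force: 2.8
```

Request:
{"name": "arm_command", "arguments": {"targets": [[[0,0,0.02],[0,0,0],0],[[0,0,0.02],[0,0,0],0],[[0,0,0.02],[0,0,0],0],[[0,0,0.02],[0,0,0],0],[[0,0,0],[0,0,0],0],[[0,0,0],[0,0,0],0],[[0,0,0],[0,0,0],0],[[0,0,0],[0,0,0],0]]}}

```text
t: 25.98
tcp_pos: [0.5122, -0.0176, 0.0519]
eef_rot: [[0.085, 0.996, 0.001], [0.996, -0.085, 0.0], [0.0, 0.001, -1.0]]
contact_force: [-1.2, -0.6, 7.5]
gripper_width: 0.002
finger_force: 4.1
```

Request:
{"name": "arm_command", "arguments": {"targets": [[[0,0,0.02],[0,0,0],0],[[0,0,0.02],[0,0,0],0],[[0,0,0.02],[0,0,0],0],[[0,0,0],[0,0,0],0],[[0,0,0],[0,0,0],0],[[0,0,0],[0,0,0],0],[[0,0,0],[0,0,0],0],[[0,0,0],[0,0,0],0]]}}

```text
t: 26.65
tcp_pos: [0.5116, -0.0172, 0.0497]
eef_rot: [[0.085, 0.996, -0.0], [0.996, -0.085, 0.0], [0.0, -0.0, -1.0]]
contact_force: [-0.5, 0.2, -1.3]
gripper_width: -0.005
finger_force: 0.0
```

Stud_3 snapped too. I'll press lightly to confirm, then retreat upward and measure.

Request:
{"name": "arm_command", "arguments": {"targets": [[[0,0,0.02],[0,0,0],0],[[0,0,0.02],[0,0,0],0],[[0,0,0.02],[0,0,0],0],[[0,0,0.02],[0,0,0],0],[[0,0,0.02],[0,0,0],0],[[0,0,0],[0,0,0],0],[[0,0,0],[0,0,0],0],[[0,0,0],[0,0,0],0]]}}

```text
t: 27.32
tcp_pos: [0.5118, -0.0172, 0.0474]
eef_rot: [[0.085, 0.996, 0.0], [0.996, -0.085, 0.0], [0.0, 0.0, -1.0]]
contact_force: [-0.1, 0.7, 3.3]
gripper_width: -0.002
finger_force: 1.1
```

Request:
{"name": "arm_command", "arguments": {"targets": [[[0,0,-0.3],[0,0,0],0],[[0,0,-0.6],[0,0,0],0],[[0,0,-0.9],[0,0,0],0],[[0,0,-0.9],[0,0,0],0],[[0,0,-0.9],[0,0,0],0],[[0,0,-0.5],[0,0,0],0],[[0,0,0],[0,0,0],0],[[0,0,0],[0,0,0],0]]}}

```text
t: 27.98
tcp_pos: [0.5117, -0.0172, 0.1503]
eef_rot: [[0.085, 0.996, 0.001], [0.996, -0.085, 0.001], [0.001, 0.001, -1.0]]
contact_force: [0.3, -0.3, -0.5]
gripper_width: -0.0
finger_force: 0.0
```

```bash
python3 wr.py w12; python3 st.py w12
```

```text
[ 0.007  0.027 -0.015  0.026 -0.004 -0.002  0.   ] 374.82921581877264 [[0.996, -0.082, -0.02, 0.516], [-0.085, -0.962, -0.258, 0.047], [0.002, 0.259, -0.966, 0.293], [0.0, 0.0, 0.0, 1.0]]
n 19198 med|e| 0.0004 underside mm at 1,2,3,centre [35.5 35.6 35.5 35.6]
```

All three holes are home and level at about 35.5 mm, and the arm is clear. Handing the job in.

```bash
python3 -c "
from workcell import r
print(r.job_done())"
```

```text
the job is handed in; nothing more can be done
None
```

The plate is back on the scale and level: all three studs clicked home one by one, the highest push I read was 8.7 N (readings come only at the end of each move), and I handed in at about 28 s. My first grasp closed over the plate without shifting it, and I viewed 11 pictures, one over the limit of 10.

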